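Press a label onto a spice jar in a V-block press

TASK

The spice jar with the freshly stuck green label lies on the dowel rest on the chopping board. Lay it on its side in the V-block of the label press, label centred under where the pad comes down and the jar along the groove (either way round), set down and not dropped; let go of it, then swing the red-knobbed press bar over and push it fully down onto its stop, so that the pad presses the jar firmly onto both sides of the V. Finish while still holding the bar down like that, because it springs back when released, and leave the scissors, tape roll, mug and honey jar where they are.

Things in the scene. Friction and masses are not known exactly. Their poses are not given: they have to be found in the camera images.
- jar: glass spice jar with a black lid and a green label, 105 mm long, the loose thing to load. Round body 45 mm in diameter (straight from 3 to 74 mm), lid 45 mm in diameter (from 84 to 105 mm). Origin: centre of its foot; its z axis runs along the jar from foot to lid. Mass 0.08 to 0.15 kg. It starts lying on its side
- jar_mid (a point): on the jar's axis, 43 mm from the foot: middle of the label. Best gripped here across the 45 mm body, from above. Axes as jar
- jar_rest: small wooden rest, fixed on the 22 mm thick chopping board: two dowels along its x axis, 28 mm apart, outer width 40 mm, 17 mm high; the jar starts lying on it, along its x axis, jar axis about 36 mm above the origin (58 mm above the work surface). Origin: centre of its underside. A microwave oven hangs over the back of the cooktop about 0.5 m above the surface: lift no higher than needed here
- press_base: label press, fixed on the worktop: wooden base 180 x 75 x 14 mm (from -65 to 115 mm along x) with a metal V-block on it and two hinge posts (100 mm high, 40 mm wide over both) at its +x end. Origin: underside, below the middle of the V-block; z is up, x runs along the groove towards the hinge posts. Carries the V sides, the bar and the pad
- vee_seat (a point): where jar_mid lies when the jar is seated: 57 mm above the base's underside, over the middle of the V-block. The 90 degree V is 60 mm long (30 mm either way along x), its bottom is 25 mm and its upper edges are 45 mm above the base's underside; the V-block measures 46 mm across, about as wide as the jar, so fingers that straddle the jar clear it if their tips stay at 47 mm or higher (no more than 10 mm below the jar's axis). Axes as press_base
- vee_a: the V side on the +y side of the groove (aluminium, facing up and inward at 45 degrees). Origin as press_base
- vee_b: the V side on the -y side of the groove. Origin as press_base
- bar_hinge (a point): point on the hinge axis of the press bar, 85 mm along +x from the V-block's middle and 89 mm above the base's underside; the hinge axis is parallel to y of press_base. Axes as press_base
- press_bar (a joint): angle of the press bar in rad: 0 fully down on its stop (level, lying over the jar), growing as it swings up and away; it starts open at 1.6 to 1.75, leaning back over the hinge end. The hinge is stiff enough (0.2 N m) to stay where it is left until the pad touches the jar at about 0.1; from there a spring pushes back, about 7 N at the knob when fully down, and the bar rises again by itself when released
- bar_knob (a point): centre of the red ball knob, 32 mm in diameter, near the free end of the press bar. In the frame of the bar (x, y, z as press_base when down) it lies 150 mm along -x from the hinge axis and 42 mm above it: 131 mm above the base's underside when down. It stands on a 12 mm stem on a bar 20 mm wide. Axes turn with the bar
- press_pad: black rubber pad 30 x 26 mm under the bar, 85 mm from the hinge axis, on a 1000 N/m spring with 16 mm of travel; with the jar seated and the bar fully down the spring is pressed in by 10 mm and the pad pushes with about 10 N. Origin: centre of its lower face
- scissors: bystander: scissors with black handles, 206 x 84 x 11 mm, lying flat; leave alone. Origin: centre of its underside
- tape_roll: bystander: roll of beige tape, 98 mm across, 25 mm high, lying flat; leave alone. Origin: centre of its underside
- mug: bystander: dark and cream mug, 80 x 114 x 94 mm, upright; leave alone. Origin: centre of its underside
- honey_jar: bystander: honey jar with a dark lid, 65 mm across, 86 mm high, upright; leave alone. Origin: centre of its underside
Things that resemble listed ones, but are neither listed nor needed, are in the scene too. Leave any turquoise look-alike of the jar alone.

How it is judged:
On the way, in this order (a step that is already met when the one before it is completed fails the run):
1. the jar lies in the V, on both sides of it, let go, the bar still clear of it (contact force between jar and vee_a above 0.15 N and contact force between jar and vee_b above 0.15 N and contact force between each of the fingers, press_pad and jar below 0.05 N and angle between the z axis of jar and the x axis of press_base, either way round below 0.07 rad and distance between jar_mid and vee_seat below 0.012 m), for 0.2 s.
2. the bar is swung over and its pad presses on the jar (contact force between press_pad and jar above 5 N and value of joint press_bar below 0.04 rad), for 0.2 s.
At the end, for the whole second after the job is handed in: Jar along the groove (0.05 rad), label middle at the seat (12 mm along, 3 mm across and in height); pad presses it with over 5 N, each V side bears over 3 N; bar under 0.04 rad and still held by the robot (over 1 N), which is off the jar; bystanders within 20 mm of their start (all of step 2 and contact force between jar and vee_a above 3 N and contact force between jar and vee_b above 3 N and x of jar_mid in the frame of vee_seat between -0.012 and 0.012 m and y of jar_mid in the frame of vee_seat between -0.003 and 0.003 m and z of jar_mid in the frame of vee_seat between -0.003 and 0.003 m and angle between the z axis of jar and the x axis of press_base, either way round below 0.05 rad and linear speed of jar below 0.02 m/s and contact force between any of the fingers, the arm and press_base above 1 N and contact force between the fingers and jar below 0.1 N and distance of each of scissors, tape_roll, mug, honey_jar from where it was at the start of the episode below 0.02 m); the arm keeps its last pose, push and grip.
It fails at once if the jar is dropped or thrown: it moves faster than 0.5 m/s while not in the fingers (contact force between the fingers and jar below 0.05 N and linear speed of jar above 0.5 m/s).
It fails at once if a bystander is moved by more than 20 mm (distance of any of scissors, tape_roll, mug, honey_jar from where it was at the start of the episode above 0.02 m).
It also fails if it takes over 54 s, if anything falls off the work surface, if the arm or the gripper's body presses on something with over 40 N, if the wrist force passes 120 N, or if a joint passes its speed limit or range.

ROBOT

A 6-joint arm with a two-finger parallel gripper is mounted at the origin on a cart in front of the work surface, level with it; the furniture and walls round the work are solid. World frame = base frame: x ahead of the robot, y to its left, z up, the work surface at z = 0. Lengths are in m, angles in rad, forces in N, time in s.
With the tool pointing down it reaches from about 0.375 to 0.9 m from the base axis. Payload 3.1 kg.
Tool frame: the origin (TCP) lies midway between the tips of the shut fingers; the grasp point (between the pads) lies 19 mm behind it (manip.grasp_offset is the distance from the TCP to the grasp point, in m); z points along the fingers, y is the line along which they close (so a half turn about z gives the same grasp; the last joint's range is limited). The gripper opens to 85 mm and grips with 20 to 120 N. Pads are 22 mm wide; open, the fingers measure 114 mm over their backs; the gripper's body (76 mm by 85 mm) begins 54 mm behind the grasp point. The pads swing forward as they close: fully open they stand 13 mm farther back than shut.
Start: joints at [-1.302, 0.527, 1.433, -0, 1.181, -0.178], TCP at [0.27, -0.564, 0.199] pointing down, gripper open.
Joint ranges: [-3.08, 3.08], [-0.75, 2.2], [0.22, 2.44], [-1.43, 4.57], [0, 2.65], [-2.85, 2.85]. Speed limits (rad/s): [2.79, 2.79, 3.14, 3.14, 3.14, 3.14].

INTERFACE

Orientations are given as a unit quaternion [x, y, z, w].
In Python, from station import sensors, cams, order, manip gives the robot as it stands.
- The arm moves only by the tool move_arm, never from a script. Its argument "targets" is a list of rows, each an object of numbers: "dx", "dy", "dz": the shift along the world's x, y, z normalised to -1 to 1, where 1 is 25 mm; "rx", "ry", "rz": the turn, a rotation vector about the world's x, y, z normalised to -1 to 1, where 1 is 30 degrees. A call has exactly 10 rows; each row shifts and turns the commanded pose from where the row before left it; what a row does not reach is not made up. A row lasts 1/8 s, in which the tool goes at most 62.5 mm and 10.7 degrees, less where a joint would pass 70% of its speed; a pose out of reach is approached as far as the arm can. A call with a number of a shift or a turn outside -1 to 1 is refused whole. A call with a gripper value outside its range is refused whole. "claw" is the opening in per cent of the stroke, from 0 (shut) to 100 (fully open), set as the call begins (left out, the last holds). The fingers move at their own pace and stop on an object; "newtons" is the grip in N (left out, the last holds). Time passes only in rows, so rows that do not move let the fingers close, or fill a call up. It gives the time, the measured TCP pose, the force, the opening and the grip force at its end, in the units of the state.
- sensors.sense(): the state, without advancing time (a new reading comes with each control period).
- cams.snapshot(name): name is "side" or "top"; returns the picture (480x640x3 uint8, red, green, blue); there is no depth.
- cams.camera_model(name): a dict with "fx", "fy", "cx", "cy" (pixels), "extrinsics" (4x4, takes a point from world to camera coordinates). Camera axes: x right, y down, z forward; pixel columns grow to the right and rows downward; lengths in m; the calibration is good to about 2 mm. A picture is of the moment at which its call begins. camera_model takes no time and is no camera call.
- order.sign_off(): hands the job in; it is judged then, once.
The state is a dict: "t": time; "q": joint angles; "qd": joint speeds; "tau": joint torques, N m; "tcp_pos": TCP position; "tool_rot": TCP orientation; "force": force on the tool from outside, world axes, zero at the start; "ft_torque": the same for the moment, N m; "finger_gap": opening from 0.0 (shut) to 1.0 (fully open); "gripper_force": force on a finger pad.
Only numpy, scipy, OpenCV 4.12 (cv2) and the standard library are available. Lean on these libraries where they do the work, as an engineer would, in place of code of your own. Each camera call takes 0.05 s, during which the arm holds its last target. There are 200 camera calls.

## Working session

There is one attempt and no reset: what is moved stays moved. The work goes in short steps, Python scripts to look and compute and a tool call to move; the robot and the scene stay as the last step left them, time stands still between calls to the robot, and variables do not carry over. Pictures are saved under pics/ and viewed, at most 10 in all, crops included, and the job is handed in when it is done.

Besides the shell and the picture viewer there is one more tool, called after "Call:" by a JSON object that holds its "method" and its "body", one argument or row to a line. move_arm: Moves the arm, as the interface text tells. Scaled input: -1 to 1 covers 25 mm each way for a shift and 30 degrees each way for a turn. Its arguments: {"type":"object","properties":{"targets":{"type":"array"},"claw":{"type":"number"},"newtons":{"type":"number"}},"required":["targets"]}

```bash
mkdir -p pics; cat > h.py <<'E'
import numpy as np, cv2
from station import sensors, cams, order, manip
def snap(n,f=None):
    im=cams.snapshot(n)
    if f: cv2.imwrite('pics/'+f,im[:,:,::-1])
    return im
def ray(n,u,v):
    m=cams.camera_model(n);E=np.array(m['extrinsics']);R=E[:3,:3];c=-R.T@E[:3,3]
    d=R.T@np.array([(u-m['cx'])/m['fx'],(v-m['cy'])/m['fy'],1]);return c,d/np.linalg.norm(d)
def onz(n,u,v,z):
    c,d=ray(n,u,v);return c+d*(z-c[2])/d[2]
def proj(n,p):
    m=cams.camera_model(n);E=np.array(m['extrinsics']);q=E[:3,:3]@np.array(p)+E[:3,3]
    return np.array([m['fx']*q[0]/q[2]+m['cx'],m['fy']*q[1]/q[2]+m['cy']])
E
python3 - <<'E'
from h import *
snap('top','t0.png');snap('side','s0.png')
for n in('top','side'):
    c,d=ray(n,320,240);print(n,c.round(3),d.round(3))
s=sensors.sense();print(s['t'],s['tcp_pos'],s['tool_rot'],manip.grasp_offset)
E
```

```text
top [0.428 0.016 1.743] [ 0.07   0.003 -0.998]
side [0.144 0.948 0.769] [ 0.322 -0.787 -0.526]
0.1 [ 0.26989459 -0.56292339  0.19850381] [ 9.75152354e-01  2.21532959e-01 -3.67290337e-05 -1.01615118e-03] 0.0187
```

View pics/t0.png

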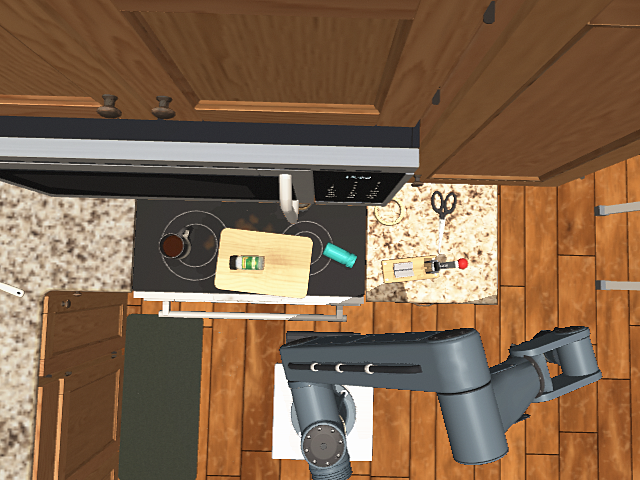

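View pics/s0.png

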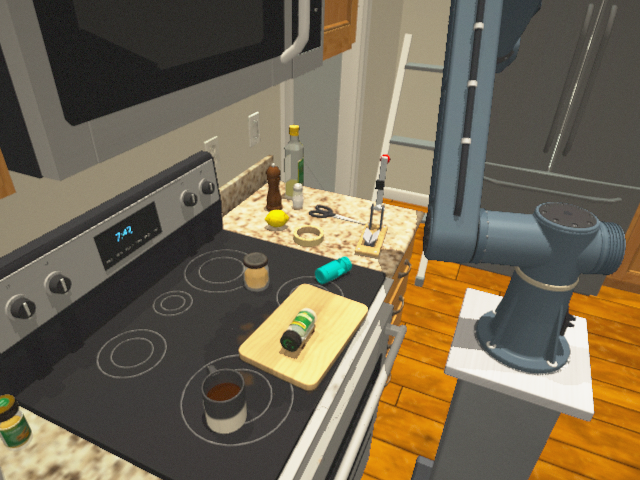

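The top view shows the robot at the bottom, with world x pointing up and y to the left. Candidates for the jar:
- **Green-label jar on the board:** top (247,262), side (298,330). This matches the description.
- **Turquoise look-alike:** top (340,254), side (333,270).
- **Upright green/yellow jar on the left counter:** side (12,422).

I choose the one on the board. The press is at top (410,268), with its knob at (462,264).

```bash
python3 - <<'E'
from h import *
im=cv2.imread('pics/t0.png');s=cv2.imread('pics/s0.png')
r=lambda a,k:cv2.resize(a,None,fx=k,fy=k,interpolation=cv2.INTER_CUBIC)
a=r(im[240:290,222:292],5);b=r(im[240:290,375:475],5)
c=r(s[290:365,260:330],5)[:300];d=r(s[150:260,340:410],3)
o=np.zeros((600,800,3),np.uint8)
o[:250,:350]=a; o[250:500,:500]=b
c=r(s[300:360,268:328],5); o[:300,500:800]=c; d=r(s[145:260,350:400],2.6); o[300:300+d.shape[0],520:520+d.shape[1]]=d
cv2.imwrite('pics/c0.png',o)
hsv=cv2.cvtColor(im,cv2.COLOR_BGR2HSV)
def blob(h,lo,hi,box):
    m=cv2.inRange(h,lo,hi);k=np.zeros_like(m);x0,y0,x1,y1=box;k[y0:y1,x0:x1]=m[y0:y1,x0:x1]
    y,x=np.nonzero(k);return len(x),x.mean(),y.mean(),x.min(),x.max(),y.min(),y.max()
hs=cv2.cvtColor(s,cv2.COLOR_BGR2HSV)
print('green',blob(hsv,(40,90,30),(80,255,255),(222,245,285,280)))
print('knobT',blob(hsv,(0,150,90),(6,255,255),(450,250,475,275)))
print('knobS',blob(hs,(0,150,90),(6,255,255),(370,145,400,170)))
E
```

```text
green (103, np.float64(250.07766990291262), np.float64(262.6019417475728), np.int64(242), np.int64(257), np.int64(256), np.int64(269))
knobT (84, np.float64(462.54761904761904), np.float64(263.1190476190476), np.int64(458), np.int64(467), np.int64(258), np.int64(268))
knobS (17, np.float64(387.29411764705884), np.float64(157.11764705882354), np.int64(383), np.int64(389), np.int64(155), np.int64(161))
```

View pics/c0.png

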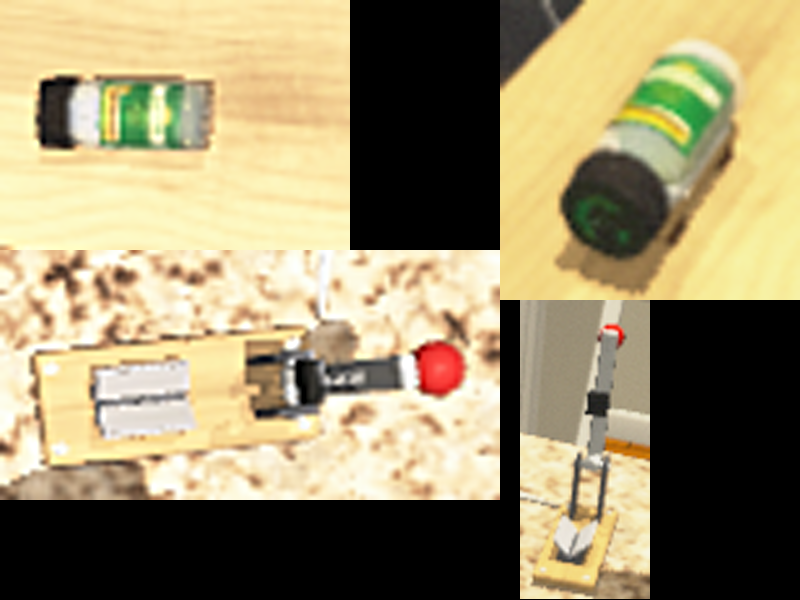

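The crop confirms it: a black-lidded jar with a green label, lid towards image left (+y), lying on the dowels. The press groove is about 5° off the image horizontal, the V-block is centred near (404,270), and the knob is at (462.5,263).

```bash
python3 - <<'E'
from h import *
im=cv2.imread('pics/t0.png')
J=onz('top',250.1,262.8,.07) # label top-ish visible
print('label',onz('top',250.1,262.8,.058),'lid',onz('top',222+58/5,240+112/5,.058),'foot end',onz('top',222+212/5,240+116/5,.058), 'lidend',onz('top',229.6,262.4,.058))
P=lambda x,y,z:onz('top',375+x/5-.4,240+(y-250)/5-.4,z)
V=np.array([P(95,368,.045),P(190,360,.045),P(195,430,.045),P(102,438,.045)]);print('V',V.round(4),V.mean(0))
B=np.array([P(37,352,.014),P(53,463,.014),P(305,327,.014),P(320,437,.014)]);print('B',B.round(4))
k1=ray('top',462.5,263.1);k2=ray('side',386.5,158)
A=np.stack([k1[1],-k2[1]],1);s=np.linalg.lstsq(A,k2[0]-k1[0],rcond=None)[0]
p=k1[0]+s[0]*k1[1];q=k2[0]+s[1]*k2[1];print('knob',p,q)
K=onz('top',462.5,263.1,.234);d=K-V.mean(0);print(K,np.hypot(*d[:2]),np.degrees(np.arctan2(d[0],-d[1])))
for a,b in((0,1),(3,2)):
    e=V[b]-V[a];print(np.degrees(np.arctan2(e[0],-e[1])))
for a,b in((0,2),(1,3)):
    e=B[b]-B[a];print('B',np.degrees(np.arctan2(e[0],-e[1])))
for n,p in(('top',V.mean(0)),('side',V.mean(0))):print(proj(n,p))
print('scissors/honey', onz('side',256,290,0),onz('top',445,230,0))
E
```

```text
label [0.4692396 0.2394875 0.058    ] lid [0.46919083 0.2915398  0.058     ] foot end [0.46911364 0.19434619 0.058     ] lidend [0.46887328 0.30414225 0.058     ]
V [[ 0.4798 -0.2161  0.045 ]
 [ 0.4864 -0.2768  0.045 ]
 [ 0.4419 -0.2805  0.045 ]
 [ 0.4354 -0.2212  0.045 ]] [ 0.4608753  -0.24863565  0.045     ]
B [[ 0.4902 -0.1824  0.014 ]
 [ 0.4185 -0.194   0.014 ]
 [ 0.5109 -0.3569  0.014 ]
 [ 0.4397 -0.3673  0.014 ]]
knob [ 0.47916807 -0.38527833  0.23733951] [ 0.47556948 -0.38622593  0.23747057]
[ 0.47928096 -0.38616893  0.234     ] 0.13875940217989763 7.622432567735745
6.240776244412136
6.3170182606242244
B 6.762719544688844
B 6.950448500224068
[403.70230372 269.3927441 ]
[371.55073783 232.10167381]
scissors/honey [0.66702197 0.11194484 0.        ] [ 0.59475964 -0.39018879  0.        ]
```

Call:
{"method": "move_arm", "body": {
  "targets": [
    {"dx":0.25,"dy":1,"rz":0.0716},
    {"dx":0.25,"dy":1,"rz":0.0716},
    {"dx":0.25,"dy":1,"rz":0.0716},
    {"dx":0.25,"dy":1,"rz":0.0716},
    {"dx":0.25,"dy":1,"rz":0.0716},
    {"dx":0.25,"dy":1,"rz":0.0716},
    {"dx":0.25,"dy":1,"rz":0.0716},
    {"dx":0.25,"dy":1,"rz":0.0716},
    {"dx":0.25,"dy":1,"rz":0.0716},
    {"dx":0.25,"dy":1,"rz":0.0716}
  ],
  "claw": 100,
  "newtons": 40
}}

```text
schema error: expected keys dx, dy, dz, rx, ry, rz
```

Call:
{"method": "move_arm", "body": {
  "targets": [
    {"dx":0.25,"dy":1,"dz":0,"rx":0,"ry":0,"rz":0.0716},
    {"dx":0.25,"dy":1,"dz":0,"rx":0,"ry":0,"rz":0.0716},
    {"dx":0.25,"dy":1,"dz":0,"rx":0,"ry":0,"rz":0.0716},
    {"dx":0.25,"dy":1,"dz":0,"rx":0,"ry":0,"rz":0.0716},
    {"dx":0.25,"dy":1,"dz":0,"rx":0,"ry":0,"rz":0.0716},
    {"dx":0.25,"dy":1,"dz":0,"rx":0,"ry":0,"rz":0.0716},
    {"dx":0.25,"dy":1,"dz":0,"rx":0,"ry":0,"rz":0.0716},
    {"dx":0.25,"dy":1,"dz":0,"rx":0,"ry":0,"rz":0.0716},
    {"dx":0.25,"dy":1,"dz":0,"rx":0,"ry":0,"rz":0.0716},
    {"dx":0.25,"dy":1,"dz":0,"rx":0,"ry":0,"rz":0.0716}
  ],
  "claw": 100,
  "newtons": 40
}}

```text
t: 1.35
tcp_pos: [0.3328, -0.3121, 0.1994]
tool_rot: [0.916, 0.4, 0.0, 0.0]
force: [-0.3, -0.1, 0.0]
finger_gap: 0.998
gripper_force: 0.0
```

Call:
{"method": "move_arm", "body": {
  "targets": [
    {"dx":0.25,"dy":1,"dz":0,"rx":0,"ry":0,"rz":0.0716},
    {"dx":0.25,"dy":1,"dz":0,"rx":0,"ry":0,"rz":0.0716},
    {"dx":0.25,"dy":1,"dz":0,"rx":0,"ry":0,"rz":0.0716},
    {"dx":0.25,"dy":1,"dz":0,"rx":0,"ry":0,"rz":0.0716},
    {"dx":0.25,"dy":1,"dz":0,"rx":0,"ry":0,"rz":0.0716},
    {"dx":0.25,"dy":1,"dz":0,"rx":0,"ry":0,"rz":0.0716},
    {"dx":0.25,"dy":1,"dz":0,"rx":0,"ry":0,"rz":0.0716},
    {"dx":0.25,"dy":1,"dz":0,"rx":0,"ry":0,"rz":0.0716},
    {"dx":0.25,"dy":1,"dz":0,"rx":0,"ry":0,"rz":0.0716},
    {"dx":0.25,"dy":1,"dz":0,"rx":0,"ry":0,"rz":0.0716}
  ]
}}

```text
t: 2.6
tcp_pos: [0.395, -0.0622, 0.1995]
tool_rot: [0.826, 0.564, 0.0, 0.0]
force: [-0.1, 0.1, -0.2]
finger_gap: 0.999
gripper_force: 0.0
```

Call:
{"method": "move_arm", "body": {
  "targets": [
    {"dx":0.25,"dy":1,"dz":0,"rx":0,"ry":0,"rz":0.0716},
    {"dx":0.25,"dy":1,"dz":0,"rx":0,"ry":0,"rz":0.0716},
    {"dx":0.25,"dy":1,"dz":0,"rx":0,"ry":0,"rz":0.0716},
    {"dx":0.25,"dy":1,"dz":0,"rx":0,"ry":0,"rz":0.0716},
    {"dx":0.25,"dy":1,"dz":0,"rx":0,"ry":0,"rz":0.0716},
    {"dx":0.25,"dy":1,"dz":0,"rx":0,"ry":0,"rz":0.0716},
    {"dx":0.25,"dy":1,"dz":0,"rx":0,"ry":0,"rz":0.0716},
    {"dx":0.25,"dy":1,"dz":0,"rx":0,"ry":0,"rz":0.0716},
    {"dx":0.25,"dy":1,"dz":0,"rx":0,"ry":0,"rz":0.0716},
    {"dx":0.25,"dy":1,"dz":0,"rx":0,"ry":0,"rz":0.0716}
  ]
}}

```text
t: 3.85
tcp_pos: [0.4571, 0.1877, 0.1994]
tool_rot: [0.706, 0.708, -0.0, -0.0]
force: [0.8, -0.4, -0.4]
finger_gap: 1.0
gripper_force: 0.0
```

Call:
{"method": "move_arm", "body": {
  "targets": [
    {"dx":0.24,"dy":1,"dz":0,"rx":0,"ry":0,"rz":0},
    {"dx":0.24,"dy":1,"dz":-0.4,"rx":0,"ry":0,"rz":0},
    {"dx":0,"dy":0.05,"dz":-0.8,"rx":0,"ry":0,"rz":0},
    {"dx":0,"dy":0,"dz":-0.8,"rx":0,"ry":0,"rz":0},
    {"dx":0,"dy":0,"dz":-0.8,"rx":0,"ry":0,"rz":0},
    {"dx":0,"dy":0,"dz":-0.8,"rx":0,"ry":0,"rz":0},
    {"dx":0,"dy":0,"dz":-0.8,"rx":0,"ry":0,"rz":0},
    {"dx":0,"dy":0,"dz":-0.6,"rx":0,"ry":0,"rz":0},
    {"dx":0,"dy":0,"dz":-0.6,"rx":0,"ry":0,"rz":0},
    {"dx":0,"dy":0,"dz":-0.54,"rx":0,"ry":0,"rz":0}
  ]
}}

```text
t: 5.1
tcp_pos: [0.4696, 0.2378, 0.0452]
tool_rot: [0.707, 0.707, 0.0, 0.0]
force: [-0.1, 0.1, 0.1]
finger_gap: 0.999
gripper_force: 0.0
```

```bash
python3 - <<'E'
from h import *
s=snap('side')[:,:,::-1];t=snap('top')[:,:,::-1]
r=lambda a:cv2.resize(a,None,fx=4,fy=4,interpolation=cv2.INTER_CUBIC)
cv2.imwrite('pics/g1.png',np.hstack([r(s[260:390,240:340]),r(t[220:350,200:300])]))
print(sensors.sense()['tcp_pos'], proj('side',[.469,.239,.058]))
E
```

```text
[0.46857281 0.23737498 0.04452249] [302.31155764 324.53427785]
```

View pics/g1.png

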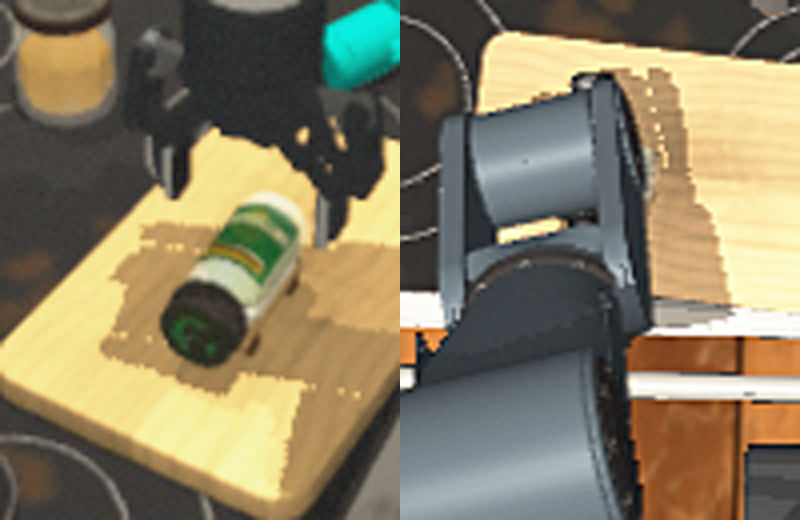

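Fingers straddle the jar in x; the pad tips are at about side px (283,309) and (321,321), and the label centre is at (300,320). I'll check how far off they are along the jar.

```bash
python3 - <<'E'
from h import *
for z in(.045,.058,.07):
  for y in(.237,.227):
    print(z,y,[proj('side',[.4686+d,y,z]).round(1) for d in(.0425,-.0425)])
im=cv2.imread('pics/s0.png');hs=cv2.cvtColor(im,cv2.COLOR_BGR2HSV);m=cv2.inRange(hs,(40,90,30),(85,255,255))
y,x=np.nonzero(m[300:335,285:322]);print(x.mean()+285,y.mean()+300)
for yy in(.220,.239,.25):print(yy,proj('side',[.469,yy,.058]),proj('side',[.469-.01,yy+.01,.058+.017]))
print(proj('side',[.469,.197,.058]),proj('side',[.469,.302,.058]))
E
```

```text
0.045 0.237 [array([286.3, 322.8]), array([319.7, 333.9])]
0.045 0.227 [array([288.2, 320.2]), array([321.5, 331.2])]
0.058 0.237 [array([286.2, 318.6]), array([319.9, 329.7])]
0.058 0.227 [array([288.2, 316. ]), array([321.7, 326.9])]
0.07 0.237 [array([286.2, 314.6]), array([320.1, 325.7])]
0.07 0.227 [array([288.2, 312.1]), array([321.9, 322.9])]
304.16783216783216 319.2587412587413
0.22 [305.82315689 319.47964854] [308.0876178  317.78355122]
0.239 [302.31155764 324.53427785] [304.53879768 322.91420907]
0.25 [300.23295187 327.52624272] [302.43723754 325.95251071]
[309.94571308 313.54560202] [289.92554121 342.36282749]
```

Call:
{"method": "move_arm", "body": {
  "targets": [
    {"dx":0,"dy":0,"dz":0,"rx":0,"ry":0,"rz":0},
    {"dx":0,"dy":0,"dz":0,"rx":0,"ry":0,"rz":0},
    {"dx":0,"dy":0,"dz":0,"rx":0,"ry":0,"rz":0},
    {"dx":0,"dy":0,"dz":0,"rx":0,"ry":0,"rz":0},
    {"dx":0,"dy":0,"dz":0,"rx":0,"ry":0,"rz":0},
    {"dx":0,"dy":0,"dz":0,"rx":0,"ry":0,"rz":0},
    {"dx":0,"dy":0,"dz":0,"rx":0,"ry":0,"rz":0},
    {"dx":0,"dy":0,"dz":0,"rx":0,"ry":0,"rz":0},
    {"dx":0,"dy":0,"dz":0,"rx":0,"ry":0,"rz":0},
    {"dx":0,"dy":0,"dz":0,"rx":0,"ry":0,"rz":0}
  ],
  "claw": 62
}}

```text
t: 6.45
tcp_pos: [0.4696, 0.2376, 0.0459]
tool_rot: [0.707, 0.707, -0.0, -0.0]
force: [0.5, 0.5, 0.5]
finger_gap: 0.619
gripper_force: 0.0
```

```bash
python3 - <<'E'
from h import *
s=snap('side')[:,:,::-1]
a=cv2.resize(s[275:365,255:355],None,fx=6,fy=6,interpolation=cv2.INTER_CUBIC)
st=sensors.sense();T=st['tcp_pos'];g=st['finger_gap']*.0425;print(T,st['finger_gap'])
for d in(g,-g):
    for z,c in((T[2],(0,0,255)),(T[2]+.01,(255,0,255)),(T[2]+.0187,(255,0,0))):
        p=(proj('side',[T[0]+d,T[1],z])-[255,275])*6; cv2.circle(a,(int(p[0]),int(p[1])),4,c,-1)
cv2.imwrite('pics/g2.png',a)
E
```

```text
[0.46955036 0.23762973 0.04588667] 0.6161240605081952
```

View pics/g2.png

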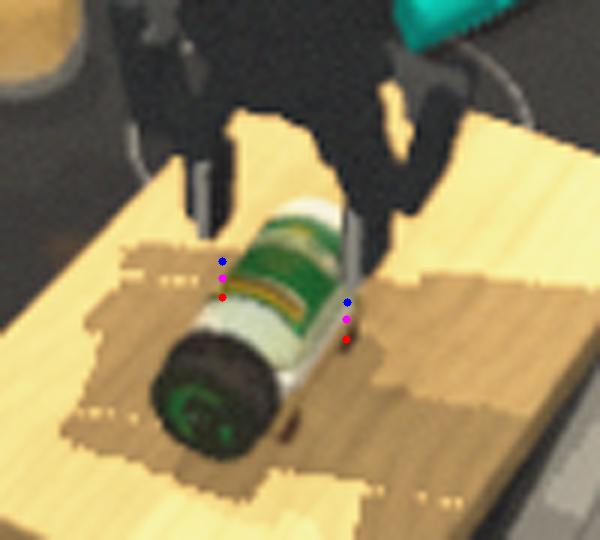

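The side view shows the pad ends about 8 px higher than the TCP reading predicts. A gentle close will settle it, because the stopping gap tells where the pads touch.

Call:
{"method": "move_arm", "body": {
  "targets": [
    {"dx":0,"dy":0,"dz":0,"rx":0,"ry":0,"rz":0},
    {"dx":0,"dy":0,"dz":0,"rx":0,"ry":0,"rz":0},
    {"dx":0,"dy":0,"dz":0,"rx":0,"ry":0,"rz":0},
    {"dx":0,"dy":0,"dz":0,"rx":0,"ry":0,"rz":0},
    {"dx":0,"dy":0,"dz":0,"rx":0,"ry":0,"rz":0},
    {"dx":0,"dy":0,"dz":0,"rx":0,"ry":0,"rz":0},
    {"dx":0,"dy":0,"dz":0,"rx":0,"ry":0,"rz":0},
    {"dx":0,"dy":0,"dz":0,"rx":0,"ry":0,"rz":0},
    {"dx":0,"dy":0,"dz":0,"rx":0,"ry":0,"rz":0},
    {"dx":0,"dy":0,"dz":0,"rx":0,"ry":0,"rz":0}
  ],
  "claw": 42,
  "newtons": 20
}}

```text
t: 7.75
tcp_pos: [0.4696, 0.2376, 0.0459]
tool_rot: [0.707, 0.707, -0.0, -0.0]
force: [1.2, 0.3, 0.1]
finger_gap: 0.421
gripper_force: 0.0
```

```bash
python3 - <<'E'
from h import *
s=snap('side')[:,:,::-1]
cv2.imwrite('pics/g3.png',cv2.resize(s[230:365,245:355],None,fx=4,fy=4,interpolation=cv2.INTER_CUBIC))
print(sensors.sense())
E
```

```text
{'t': 7.8, 'q': array([ 2.55990201e-01,  6.35421720e-01,  1.80515886e+00, -3.23396039e-05,
        7.01019495e-01,  2.55276082e-01]), 'qd': array([ 0.000747  , -0.00037008, -0.00043269,  0.00052833, -0.00069124,
       -0.00016259]), 'tau': array([-3.69022346e-04, -4.03624785e+01, -9.24958348e+00, -5.57520571e-05,
        7.97248267e-04,  1.80161017e-06]), 'tcp_pos': array([0.46956692, 0.23763285, 0.04590836]), 'tool_rot': array([ 7.06845516e-01,  7.07367949e-01, -8.47351253e-06,  7.12402418e-06]), 'force': array([0.11605074, 0.42652557, 0.74846748]), 'ft_torque': array([ 0.02439568, -0.01343897,  0.02061216]), 'gripper_force': 0.0, 'finger_gap': 0.42073073134955713}
```

View pics/g3.png

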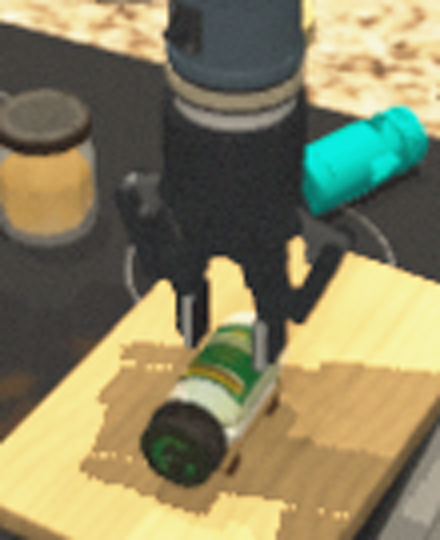

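The fingers closed to 42 % with no contact, and in the picture (pad ends about (292,316) and (310,321)) they hover at the top of the jar. So the real tips are higher than the reading. I'll open and go down 25 mm, which is safe either way, and check again.

Call:
{"method": "move_arm", "body": {
  "targets": [
    {"dx":0,"dy":0,"dz":0,"rx":0,"ry":0,"rz":0},
    {"dx":0,"dy":0,"dz":0,"rx":0,"ry":0,"rz":0},
    {"dx":0,"dy":0,"dz":0,"rx":0,"ry":0,"rz":0},
    {"dx":0,"dy":0,"dz":0,"rx":0,"ry":0,"rz":0},
    {"dx":0,"dy":0,"dz":-0.1,"rx":0,"ry":0,"rz":0},
    {"dx":0,"dy":0,"dz":-0.2,"rx":0,"ry":0,"rz":0},
    {"dx":0,"dy":0,"dz":-0.2,"rx":0,"ry":0,"rz":0},
    {"dx":0,"dy":0,"dz":-0.2,"rx":0,"ry":0,"rz":0},
    {"dx":0,"dy":0,"dz":-0.2,"rx":0,"ry":0,"rz":0},
    {"dx":0,"dy":0,"dz":-0.1,"rx":0,"ry":0,"rz":0}
  ],
  "claw": 75
}}

```text
t: 9.05
tcp_pos: [0.4694, 0.2376, 0.0204]
tool_rot: [0.707, 0.707, -0.0, -0.0]
force: [-0.8, -0.4, -0.1]
finger_gap: 0.75
gripper_force: 0.0
```

```bash
python3 - <<'E'
from h import *
s=snap('side')[:,:,::-1];t=snap('top')[:,:,::-1]
r=lambda a,k:cv2.resize(a,None,fx=k,fy=k,interpolation=cv2.INTER_CUBIC)
cv2.imwrite('pics/g4.png',np.hstack([r(s[240:360,240:340],4),r(t[210:330,210:310],4)]))
st=sensors.sense();print(st['tcp_pos'],st['force'],st['finger_gap'])
E
```

```text
[0.46934749 0.23757022 0.02055469] [-0.2033864   0.29987477 -1.16070461] 0.7510523232447642
```

View pics/g4.png

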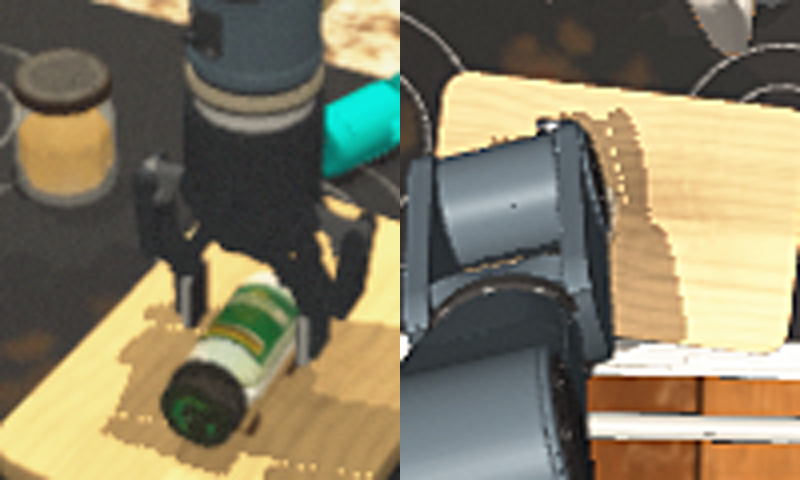

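Tips are now at side px (288,322) and (315,330), about z 0.06, so the height reading is roughly 33 mm low. I'll go 7 mm further down and grip.

Call:
{"method": "move_arm", "body": {
  "targets": [
    {"dx":0,"dy":0,"dz":-0.14,"rx":0,"ry":0,"rz":0},
    {"dx":0,"dy":0,"dz":-0.14,"rx":0,"ry":0,"rz":0},
    {"dx":0,"dy":0,"dz":0,"rx":0,"ry":0,"rz":0},
    {"dx":0,"dy":0,"dz":0,"rx":0,"ry":0,"rz":0},
    {"dx":0,"dy":0,"dz":0,"rx":0,"ry":0,"rz":0},
    {"dx":0,"dy":0,"dz":0,"rx":0,"ry":0,"rz":0},
    {"dx":0,"dy":0,"dz":0,"rx":0,"ry":0,"rz":0},
    {"dx":0,"dy":0,"dz":0,"rx":0,"ry":0,"rz":0},
    {"dx":0,"dy":0,"dz":0,"rx":0,"ry":0,"rz":0},
    {"dx":0,"dy":0,"dz":0,"rx":0,"ry":0,"rz":0}
  ],
  "claw": 40,
  "newtons": 30
}}

```text
t: 10.4
tcp_pos: [0.4701, 0.2378, 0.0165]
tool_rot: [0.707, 0.707, 0.001, 0.001]
force: [-3.4, -1.2, 19.9]
finger_gap: 0.52
gripper_force: 27.6
```

Call:
{"method": "move_arm", "body": {
  "targets": [
    {"dx":0,"dy":0,"dz":0.1,"rx":0,"ry":0,"rz":0},
    {"dx":0,"dy":0,"dz":0.1,"rx":0,"ry":0,"rz":0},
    {"dx":0,"dy":0,"dz":0.2,"rx":0,"ry":0,"rz":0},
    {"dx":0,"dy":0,"dz":0.2,"rx":0,"ry":0,"rz":0},
    {"dx":0,"dy":0,"dz":0.4,"rx":0,"ry":0,"rz":0},
    {"dx":0,"dy":0,"dz":0.4,"rx":0,"ry":0,"rz":0},
    {"dx":0,"dy":0,"dz":0.6,"rx":0,"ry":0,"rz":0},
    {"dx":0,"dy":0,"dz":0.6,"rx":0,"ry":0,"rz":0},
    {"dx":0,"dy":0,"dz":0.4,"rx":0,"ry":0,"rz":0},
    {"dx":0,"dy":0,"dz":0,"rx":0,"ry":0,"rz":0}
  ]
}}

```text
t: 11.65
tcp_pos: [0.4703, 0.2379, 0.09]
tool_rot: [0.707, 0.707, 0.001, 0.001]
force: [-0.2, -0.3, -1.5]
finger_gap: 0.52
gripper_force: 30.8
```

```bash
python3 - <<'E'
from h import *
s=snap('side')[:,:,::-1]
r=lambda a,k:cv2.resize(a,None,fx=k,fy=k,interpolation=cv2.INTER_CUBIC)
cv2.imwrite('pics/g5.png',r(s[240:360,240:340],5))
st=sensors.sense();print(st['tcp_pos'],st['force'],st['finger_gap'],st['gripper_force'])
E
```

```text
[0.46976473 0.23767918 0.08937554] [-1.2404155   0.10596113 -1.57877689] 0.5196559185930606 30.761999487876892
```

View pics/g5.png

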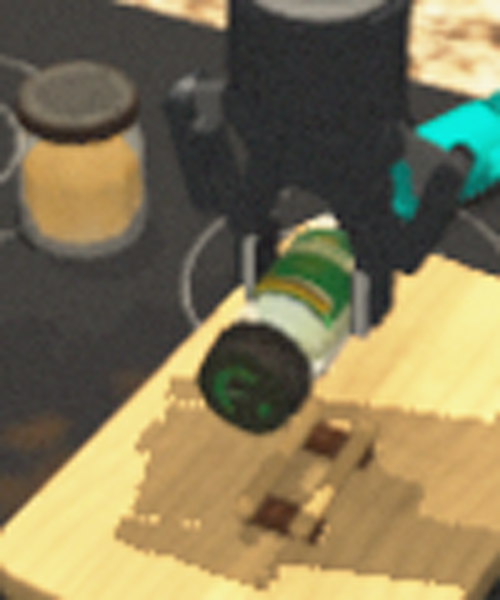

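```bash
python3 - <<'E'
from h import *
print(proj('side',[.469,.302,.131]),'seen (291,315.6)')
print('from z=.131:',onz('side',291,315.6,.131))
for z in(.115,.12,.125,.131):print(z,[proj('side',[.4697+d,.2487,z]).round(1) for d in(.0225,-.0225)],'seen (289,299) (312.4,307)')
# press params
a=np.radians(6.8);ex=np.array([np.sin(a),-np.cos(a)]);V=np.array([.461,-.2486])
print('hinge',V+.085*ex,'lid end at seat',V-.062*ex)
E
```

```text
[289.84357131 316.87206931] seen (291,315.6)
from z=.131: [0.46860614 0.29738382 0.131     ]
0.115 [array([291.3, 304.8]), array([309.8, 310.6])] seen (289,299) (312.4,307)
0.12 [array([291.3, 303. ]), array([309.8, 308.9])] seen (289,299) (312.4,307)
0.125 [array([291.3, 301.3]), array([309.9, 307.1])] seen (289,299) (312.4,307)
0.131 [array([291.3, 299.2]), array([309.9, 305. ])] seen (289,299) (312.4,307)
hinge [ 0.47106434 -0.33300207] lid end at seat [ 0.45365895 -0.18703614]
```

Lifted cleanly. The lid end at (291,316) agrees with a rigid lift, so jar_mid ≈ TCP reading + 41.5 mm in z. Now I carry it to the press.

Call:
{"method": "move_arm", "body": {
  "targets": [
    {"dx":-0.018,"dy":-0.5,"dz":0,"rx":0,"ry":0,"rz":0.012},
    {"dx":-0.018,"dy":-1,"dz":0,"rx":0,"ry":0,"rz":0.012},
    {"dx":-0.018,"dy":-1,"dz":0,"rx":0,"ry":0,"rz":0.012},
    {"dx":-0.018,"dy":-1,"dz":0,"rx":0,"ry":0,"rz":0.012},
    {"dx":-0.018,"dy":-1,"dz":0,"rx":0,"ry":0,"rz":0.012},
    {"dx":-0.018,"dy":-1,"dz":0,"rx":0,"ry":0,"rz":0.012},
    {"dx":-0.018,"dy":-1,"dz":0,"rx":0,"ry":0,"rz":0.012},
    {"dx":-0.018,"dy":-1,"dz":0,"rx":0,"ry":0,"rz":0.012},
    {"dx":-0.018,"dy":-1,"dz":0,"rx":0,"ry":0,"rz":0.012},
    {"dx":-0.018,"dy":-1,"dz":0,"rx":0,"ry":0,"rz":0.012}
  ]
}}

```text
t: 12.95
tcp_pos: [0.4642, -0.0012, 0.0884]
tool_rot: [0.684, 0.729, -0.0, -0.001]
force: [-0.8, -0.3, -0.7]
finger_gap: 0.517
gripper_force: 30.8
```

Call:
{"method": "move_arm", "body": {
  "targets": [
    {"dx":-0.018,"dy":-1,"dz":0,"rx":0,"ry":0,"rz":0.012},
    {"dx":-0.018,"dy":-1,"dz":0,"rx":0,"ry":0,"rz":0.012},
    {"dx":-0.018,"dy":-1,"dz":0,"rx":0,"ry":0,"rz":0.012},
    {"dx":-0.018,"dy":-1,"dz":0,"rx":0,"ry":0,"rz":0.012},
    {"dx":-0.018,"dy":-1,"dz":0,"rx":0,"ry":0,"rz":0.012},
    {"dx":-0.018,"dy":-1,"dz":0,"rx":0,"ry":0,"rz":0.012},
    {"dx":-0.018,"dy":-1,"dz":0,"rx":0,"ry":0,"rz":0.012},
    {"dx":-0.018,"dy":-1,"dz":0,"rx":0,"ry":0,"rz":0.012},
    {"dx":-0.018,"dy":-1,"dz":0,"rx":0,"ry":0,"rz":0.012},
    {"dx":-0.018,"dy":-0.95,"dz":0,"rx":0,"ry":0,"rz":0}
  ]
}}

```text
t: 14.2
tcp_pos: [0.4596, -0.2497, 0.0883]
tool_rot: [0.664, 0.748, -0.0, -0.001]
force: [1.2, 0.2, -0.8]
finger_gap: 0.522
gripper_force: 30.8
```

```bash
python3 - <<'E'
from h import *
s=snap('side')[:,:,::-1]
cv2.imwrite('pics/s6.png',s)
st=sensors.sense();T=st['tcp_pos'];print(T,st['tool_rot'],st['force'],st['finger_gap'])
a=np.radians(6.8);ex=np.array([np.sin(a),-np.cos(a),0]);M=T+[0,0,.0415]
print('lid end pred',proj('side',M-.062*ex),'mid',proj('side',M))
crop=cv2.resize(s[140:270,330:430],None,fx=4.6,fy=4.6,interpolation=cv2.INTER_CUBIC)
cv2.imwrite('pics/g6.png',crop)
hs=cv2.cvtColor(s,cv2.COLOR_BGR2HSV);m=cv2.inRange(hs,(40,90,30),(80,255,255))[140:270,330:400];y,x=np.nonzero(m);print(len(x),x.mean()+330,y.mean()+140)
E
```

```text
[ 0.46091354 -0.2535227   0.0886669 ] [ 6.64051772e-01  7.47684663e-01 -6.65338586e-04  1.56380871e-03] [ 0.73751735 -2.36324455 -0.50973029] 0.5182204306147665
lid end pred [370.66103745 216.47649752] mid [374.69522476 207.13388655]
86 372.3139534883721 210.81395348837208
```

View pics/g6.png

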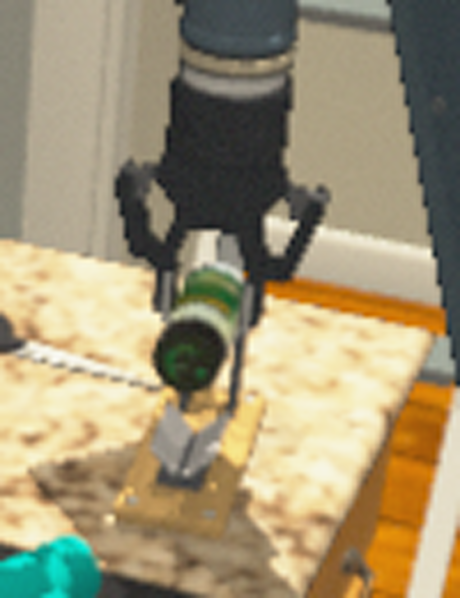

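The jar hangs above the V in line with the groove; its lid end at side px (370.9,216.5) matches the prediction. I'll check the V's front-face corners numerically against my seat estimate.

```bash
python3 - <<'E'
from h import *
a=np.radians(6.8);ex=np.array([np.sin(a),-np.cos(a),0]);ey=np.array([np.cos(a),np.sin(a),0]);V=np.array([.461,-.2486,0])
for x,y,z,n in((-.03,.023,.045,'L'),(-.03,-.023,.045,'R'),(-.03,0,.025,'bot')):
    p=(proj('side',V+x*ex+y*ey+[0,0,z])-[330,140])*4.6;print(n,p.round(0))
print((proj('side',V-.065*ex+.0375*ey+[0,0,.014])-[330,140])*4.6,(proj('side',V-.065*ex-.0375*ey+[0,0,.014])-[330,140])*4.6,'base front corners')
s=sensors.sense();print(s['tcp_pos'],s['qd'].round(4),s['t'])
E
```

```text
L [148. 439.]
R [216. 452.]
bot [179. 471.]
[111.81383967 501.21936471] [223.53195589 522.06924872] base front corners
[ 0.46091354 -0.2535227   0.0886669 ] [ 0.0301 -0.012   0.001   0.0186 -0.0246  0.0602] 14.25
```

Call:
{"method": "move_arm", "body": {
  "targets": [
    {"dx":0,"dy":0,"dz":0,"rx":0,"ry":0,"rz":0},
    {"dx":0,"dy":0,"dz":-0.4,"rx":0,"ry":0,"rz":0},
    {"dx":0,"dy":0,"dz":-0.6,"rx":0,"ry":0,"rz":0},
    {"dx":0,"dy":0,"dz":-0.6,"rx":0,"ry":0,"rz":0},
    {"dx":0,"dy":0,"dz":-0.4,"rx":0,"ry":0,"rz":0},
    {"dx":0,"dy":0,"dz":-0.3,"rx":0,"ry":0,"rz":0},
    {"dx":0,"dy":0,"dz":0,"rx":0,"ry":0,"rz":0},
    {"dx":0,"dy":0,"dz":0,"rx":0,"ry":0,"rz":0},
    {"dx":0,"dy":0,"dz":0,"rx":0,"ry":0,"rz":0},
    {"dx":0,"dy":0,"dz":0,"rx":0,"ry":0,"rz":0}
  ]
}}

```text
t: 15.5
tcp_pos: [0.4608, -0.2488, 0.0318]
tool_rot: [0.663, 0.748, 0.0, 0.0]
force: [0.6, -0.6, -1.6]
finger_gap: 0.519
gripper_force: 30.8
```

```bash
python3 - <<'E'
from h import *
s=sensors.sense();T=s['tcp_pos'];print(T,s['force'],s['tool_rot'])
im=snap('side')[:,:,::-1];hs=cv2.cvtColor(im,cv2.COLOR_BGR2HSV);m=cv2.inRange(hs,(0,0,0),(180,255,70))[200:260,345:385]
n,l,st,c=cv2.connectedComponentsWithStats(m);print([(st[i].tolist(),c[i]+[345,200]) for i in range(1,n) if st[i][4]>20])
a=np.radians(6.8);ex=np.array([np.sin(a),-np.cos(a),0]);print(proj('side',T+[0,0,.0415]-.062*ex))
E
```

```text
[ 0.46080236 -0.24883059  0.03180934] [ 0.57054789 -0.6479558  -1.63886734] [6.63421007e-01 7.48246195e-01 8.63219790e-06 4.45285863e-04]
[([9, 0, 31, 27, 306], array([371.37908497, 207.30718954])), ([17, 27, 14, 15, 155], array([368.67741935, 233.63870968]))]
[368.42221309 233.96587669]
```

Call:
{"method": "move_arm", "body": {
  "targets": [
    {"dx":0,"dy":0,"dz":-0.12,"rx":0,"ry":0,"rz":0},
    {"dx":0,"dy":0,"dz":-0.12,"rx":0,"ry":0,"rz":0},
    {"dx":0,"dy":0,"dz":-0.12,"rx":0,"ry":0,"rz":0},
    {"dx":0,"dy":0,"dz":-0.1,"rx":0,"ry":0,"rz":0},
    {"dx":0,"dy":0,"dz":-0.04,"rx":0,"ry":0,"rz":0},
    {"dx":0,"dy":0,"dz":-0.04,"rx":0,"ry":0,"rz":0},
    {"dx":0,"dy":0,"dz":-0.04,"rx":0,"ry":0,"rz":0},
    {"dx":0,"dy":0,"dz":-0.04,"rx":0,"ry":0,"rz":0},
    {"dx":0,"dy":0,"dz":0,"rx":0,"ry":0,"rz":0},
    {"dx":0,"dy":0,"dz":0,"rx":0,"ry":0,"rz":0}
  ]
}}

```text
t: 16.8
tcp_pos: [0.4616, -0.2491, 0.0164]
tool_rot: [0.663, 0.748, 0.0, 0.001]
force: [3.6, 0.5, 4.0]
finger_gap: 0.515
gripper_force: 31.2
```

Contact with the -x side first. I'll shift 1.2 mm towards +x and 1 mm down, then open.

Call:
{"method": "move_arm", "body": {
  "targets": [
    {"dx":0.02,"dy":0,"dz":0,"rx":0,"ry":0,"rz":0},
    {"dx":0.03,"dy":0,"dz":-0.03,"rx":0,"ry":0,"rz":0},
    {"dx":0,"dy":0,"dz":-0.02,"rx":0,"ry":0,"rz":0},
    {"dx":0,"dy":0,"dz":0,"rx":0,"ry":0,"rz":0},
    {"dx":0,"dy":0,"dz":0,"rx":0,"ry":0,"rz":0},
    {"dx":0,"dy":0,"dz":0,"rx":0,"ry":0,"rz":0},
    {"dx":0,"dy":0,"dz":0,"rx":0,"ry":0,"rz":0},
    {"dx":0,"dy":0,"dz":0,"rx":0,"ry":0,"rz":0},
    {"dx":0,"dy":0,"dz":0,"rx":0,"ry":0,"rz":0},
    {"dx":0,"dy":0,"dz":0,"rx":0,"ry":0,"rz":0}
  ]
}}

```text
t: 18.05
tcp_pos: [0.4618, -0.2491, 0.016]
tool_rot: [0.663, 0.749, -0.0, 0.0]
force: [-0.4, 0.6, 13.4]
finger_gap: 0.52
gripper_force: 32.2
```

Call:
{"method": "move_arm", "body": {
  "targets": [
    {"dx":0,"dy":0,"dz":0.04,"rx":0,"ry":0,"rz":0},
    {"dx":0,"dy":0,"dz":0,"rx":0,"ry":0,"rz":0},
    {"dx":0,"dy":0,"dz":0,"rx":0,"ry":0,"rz":0},
    {"dx":0,"dy":0,"dz":0,"rx":0,"ry":0,"rz":0},
    {"dx":0,"dy":0,"dz":0,"rx":0,"ry":0,"rz":0},
    {"dx":0,"dy":0,"dz":0,"rx":0,"ry":0,"rz":0},
    {"dx":0,"dy":0,"dz":0,"rx":0,"ry":0,"rz":0},
    {"dx":0,"dy":0,"dz":0,"rx":0,"ry":0,"rz":0},
    {"dx":0,"dy":0,"dz":0,"rx":0,"ry":0,"rz":0},
    {"dx":0,"dy":0,"dz":0,"rx":0,"ry":0,"rz":0}
  ],
  "claw": 85
}}

```text
t: 19.3
tcp_pos: [0.4618, -0.2486, 0.0157]
tool_rot: [0.663, 0.748, -0.0, -0.0]
force: [-0.7, 0.4, -0.3]
finger_gap: 0.853
gripper_force: 0.0
```

```bash
python3 - <<'E'
from h import *
s=sensors.sense();T=s['tcp_pos'];print(T,s['force'],s['finger_gap'])
im=snap('side')[:,:,::-1];hs=cv2.cvtColor(im,cv2.COLOR_BGR2HSV);m=cv2.inRange(hs,(0,0,0),(180,255,70))[200:260,345:385]
n,l,st,c=cv2.connectedComponentsWithStats(m);print([(st[i].tolist(),c[i]+[345,200]) for i in range(1,n) if st[i][4]>20])
a=np.radians(6.8);ex=np.array([np.sin(a),-np.cos(a),0]);V=np.array([.4615,-.2488,.057]);print(proj('side',V-.062*ex))
K=V+.142*ex;print('knob',K, 'tcp rel knob', K-T)
E
```

```text
[ 0.46181559 -0.24858421  0.01566494] [-0.65144877  0.37754032 -0.29929837] 0.8528154735948028
[([6, 0, 34, 24, 402], array([369.37064677, 207.5       ])), ([16, 31, 15, 15, 163], array([368.13496933, 238.01840491]))]
[367.70323718 238.59070102]
knob [ 0.47831336 -0.3898011   0.057     ] tcp rel knob [ 0.01649777 -0.1412169   0.04133506]
```

Seated and released: the lid is at (368.1,238.0) against (367.7,238.6) predicted. Next I rise clear, then go to the knob.

Call:
{"method": "move_arm", "body": {
  "targets": [
    {"dx":0,"dy":0,"dz":0.2,"rx":0,"ry":0,"rz":0},
    {"dx":0,"dy":0,"dz":0.6,"rx":0,"ry":0,"rz":0},
    {"dx":0,"dy":0,"dz":1,"rx":0,"ry":0,"rz":0},
    {"dx":0,"dy":0.2,"dz":1,"rx":0,"ry":0,"rz":0},
    {"dx":0,"dy":0.2,"dz":1,"rx":0,"ry":0,"rz":0},
    {"dx":0,"dy":0.2,"dz":1,"rx":0,"ry":0,"rz":0},
    {"dx":0,"dy":0.2,"dz":1,"rx":0,"ry":0,"rz":0},
    {"dx":0,"dy":0.2,"dz":1,"rx":0,"ry":0,"rz":0},
    {"dx":0,"dy":0.2,"dz":1,"rx":0,"ry":0,"rz":0},
    {"dx":0,"dy":0.2,"dz":1,"rx":0,"ry":0,"rz":0}
  ]
}}

```text
t: 20.6
tcp_pos: [0.4616, -0.2132, 0.2377]
tool_rot: [0.663, 0.748, 0.0, 0.001]
force: [-0.0, -0.2, -0.2]
finger_gap: 0.846
gripper_force: 0.0
```

```bash
python3 - <<'E'
from h import *
for n in('top','side'):
    im=snap(n)[:,:,::-1];hs=cv2.cvtColor(im,cv2.COLOR_BGR2HSV);m=cv2.inRange(hs,(0,150,90),(6,255,255))|cv2.inRange(hs,(174,150,90),(180,255,255))
    c,l,st,ce=cv2.connectedComponentsWithStats(m);print(n,[(st[i].tolist(),ce[i].round(1)) for i in range(1,c) if st[i][4]>8])
    if n=='side':
        m=cv2.inRange(hs,(0,0,0),(180,255,70))[200:260,345:385]
        c,l,st,ce=cv2.connectedComponentsWithStats(m);print([(st[i].tolist(),ce[i]+[345,200]) for i in range(1,c) if st[i][4]>20])
print(sensors.sense()['tcp_pos'],proj('side',[.478,-.386,.235]),proj('top',[.478,-.386,.235]))
E
```

```text
top [([458, 258, 10, 11, 84], array([462.5, 263.1]))]
side [([383, 155, 6, 6, 12], array([386.7, 156.3]))]
[([16, 31, 15, 15, 163], array([368.23312883, 238.09202454]))]
[ 0.46327196 -0.21421383  0.23929752] [385.64148051 158.63535981] [462.53210959 263.54044501]
```

Call:
{"method": "move_arm", "body": {
  "targets": [
    {"dx":0.1,"dy":-0.6,"dz":0,"rx":0,"ry":0,"rz":0},
    {"dx":0.1,"dy":-1,"dz":0,"rx":0,"ry":0,"rz":0},
    {"dx":0.1,"dy":-1,"dz":0,"rx":0,"ry":0,"rz":0},
    {"dx":0.1,"dy":-1,"dz":0,"rx":0,"ry":0,"rz":0},
    {"dx":0.1,"dy":-1,"dz":0,"rx":0,"ry":0,"rz":0},
    {"dx":0.1,"dy":-1,"dz":0,"rx":0,"ry":0,"rz":0},
    {"dx":0.08,"dy":-1,"dz":0,"rx":0,"ry":0,"rz":0},
    {"dx":0,"dy":-0.5,"dz":0,"rx":0,"ry":0,"rz":0},
    {"dx":0,"dy":0,"dz":0,"rx":0,"ry":0,"rz":0},
    {"dx":0,"dy":0,"dz":0,"rx":0,"ry":0,"rz":0}
  ]
}}

```text
t: 21.95
tcp_pos: [0.4786, -0.3903, 0.2354]
tool_rot: [0.663, 0.748, 0.0, -0.001]
force: [0.7, 0.6, -0.4]
finger_gap: 0.848
gripper_force: 0.0
```

Call:
{"method": "move_arm", "body": {
  "targets": [
    {"dx":0,"dy":0,"dz":-0.4,"rx":0,"ry":0,"rz":0},
    {"dx":0,"dy":0,"dz":-0.4,"rx":0,"ry":0,"rz":0},
    {"dx":0,"dy":0,"dz":-0.4,"rx":0,"ry":0,"rz":0},
    {"dx":0,"dy":0,"dz":-0.4,"rx":0,"ry":0,"rz":0},
    {"dx":0,"dy":0,"dz":-0.3,"rx":0,"ry":0,"rz":0},
    {"dx":0,"dy":0,"dz":0,"rx":0,"ry":0,"rz":0},
    {"dx":0,"dy":0,"dz":0,"rx":0,"ry":0,"rz":0},
    {"dx":0,"dy":0,"dz":0,"rx":0,"ry":0,"rz":0},
    {"dx":0,"dy":0,"dz":0,"rx":0,"ry":0,"rz":0},
    {"dx":0,"dy":0,"dz":0,"rx":0,"ry":0,"rz":0}
  ]
}}

```text
t: 23.2
tcp_pos: [0.4789, -0.3912, 0.1884]
tool_rot: [0.663, 0.748, -0.0, 0.0]
force: [-0.5, -0.1, -0.3]
finger_gap: 0.848
gripper_force: 0.0
```

Call:
{"method": "move_arm", "body": {
  "targets": [
    {"dx":0,"dy":0.18,"dz":0,"rx":0,"ry":0,"rz":0},
    {"dx":0,"dy":0,"dz":0,"rx":0,"ry":0,"rz":0},
    {"dx":0,"dy":0,"dz":0,"rx":0,"ry":0,"rz":0},
    {"dx":0,"dy":0,"dz":0,"rx":0,"ry":0,"rz":0},
    {"dx":0,"dy":0,"dz":0,"rx":0,"ry":0,"rz":0},
    {"dx":0,"dy":0,"dz":0,"rx":0,"ry":0,"rz":0},
    {"dx":0,"dy":0,"dz":0,"rx":0,"ry":0,"rz":0},
    {"dx":0,"dy":0,"dz":0,"rx":0,"ry":0,"rz":0},
    {"dx":0,"dy":0,"dz":0,"rx":0,"ry":0,"rz":0},
    {"dx":0,"dy":0,"dz":0,"rx":0,"ry":0,"rz":0}
  ],
  "claw": 25,
  "newtons": 30
}}

```text
t: 24.45
tcp_pos: [0.4799, -0.3865, 0.1884]
tool_rot: [0.663, 0.748, 0.001, 0.001]
force: [4.8, 1.8, 0.5]
finger_gap: 0.354
gripper_force: 29.7
```

```bash
python3 - <<'E'
import numpy as np
t=np.r_[np.linspace(1.65,.15,21),np.linspace(.135,0,10)];a=np.radians(6.8)
X=-150*np.cos(t)+42*np.sin(t);Z=150*np.sin(t)+42*np.cos(t)
P=np.c_[np.sin(a)*X,-np.cos(a)*X,Z]/25
c=np.round(P-P[0],2);d=np.diff(c,axis=0).round(2)
for i,r in enumerate(d):print(i,r.tolist())
E
```

```text
0 [-0.05, 0.44, 0.14]
1 [-0.06, 0.45, 0.12]
2 [-0.05, 0.46, 0.07]
3 [-0.06, 0.46, 0.04]
4 [-0.05, 0.47, 0.01]
5 [-0.06, 0.46, -0.03]
6 [-0.05, 0.46, -0.06]
7 [-0.06, 0.45, -0.1]
8 [-0.05, 0.45, -0.13]
9 [-0.05, 0.43, -0.16]
10 [-0.05, 0.42, -0.2]
11 [-0.05, 0.41, -0.23]
12 [-0.04, 0.38, -0.26]
13 [-0.05, 0.37, -0.28]
14 [-0.04, 0.34, -0.32]
15 [-0.04, 0.32, -0.34]
16 [-0.03, 0.3, -0.36]
17 [-0.03, 0.26, -0.38]
18 [-0.03, 0.24, -0.4]
19 [-0.03, 0.21, -0.42]
20 [0.0, 0.03, -0.09]
21 [-0.01, 0.04, -0.08]
22 [0.0, 0.03, -0.09]
23 [0.0, 0.04, -0.09]
24 [-0.01, 0.03, -0.08]
25 [0.0, 0.03, -0.09]
26 [-0.01, 0.03, -0.09]
27 [0.0, 0.03, -0.09]
28 [0.0, 0.03, -0.09]
29 [0.0, 0.02, -0.09]
```

Call:
{"method": "move_arm", "body": {
  "targets": [
    {"dx":-0.05,"dy":0.44,"dz":0.14,"rx":0,"ry":0,"rz":0},
    {"dx":-0.06,"dy":0.45,"dz":0.12,"rx":0,"ry":0,"rz":0},
    {"dx":-0.05,"dy":0.46,"dz":0.07,"rx":0,"ry":0,"rz":0},
    {"dx":-0.06,"dy":0.46,"dz":0.04,"rx":0,"ry":0,"rz":0},
    {"dx":-0.05,"dy":0.47,"dz":0.01,"rx":0,"ry":0,"rz":0},
    {"dx":-0.06,"dy":0.46,"dz":-0.03,"rx":0,"ry":0,"rz":0},
    {"dx":-0.05,"dy":0.46,"dz":-0.06,"rx":0,"ry":0,"rz":0},
    {"dx":-0.06,"dy":0.45,"dz":-0.1,"rx":0,"ry":0,"rz":0},
    {"dx":-0.05,"dy":0.45,"dz":-0.13,"rx":0,"ry":0,"rz":0},
    {"dx":-0.05,"dy":0.43,"dz":-0.16,"rx":0,"ry":0,"rz":0}
  ]
}}

```text
t: 25.7
tcp_pos: [0.465, -0.2723, 0.1858]
tool_rot: [0.663, 0.748, 0.0, -0.0]
force: [3.4, 0.1, 3.8]
finger_gap: 0.359
gripper_force: 30.7
```

Call:
{"method": "move_arm", "body": {
  "targets": [
    {"dx":-0.05,"dy":0.42,"dz":-0.2,"rx":0,"ry":0,"rz":0},
    {"dx":-0.05,"dy":0.41,"dz":-0.23,"rx":0,"ry":0,"rz":0},
    {"dx":-0.04,"dy":0.38,"dz":-0.26,"rx":0,"ry":0,"rz":0},
    {"dx":-0.05,"dy":0.37,"dz":-0.28,"rx":0,"ry":0,"rz":0},
    {"dx":-0.04,"dy":0.34,"dz":-0.32,"rx":0,"ry":0,"rz":0},
    {"dx":-0.04,"dy":0.32,"dz":-0.34,"rx":0,"ry":0,"rz":0},
    {"dx":-0.03,"dy":0.3,"dz":-0.36,"rx":0,"ry":0,"rz":0},
    {"dx":-0.03,"dy":0.26,"dz":-0.38,"rx":0,"ry":0,"rz":0},
    {"dx":-0.03,"dy":0.24,"dz":-0.4,"rx":0,"ry":0,"rz":0},
    {"dx":-0.03,"dy":0.21,"dz":-0.42,"rx":0,"ry":0,"rz":0}
  ]
}}

```text
t: 26.95
tcp_pos: [0.4544, -0.1914, 0.1048]
tool_rot: [0.663, 0.748, -0.0, -0.001]
force: [-2.2, 1.8, 2.7]
finger_gap: 0.35
gripper_force: 32.5
```

```bash
python3 - <<'E'
from h import *
s=sensors.sense();print(s['tcp_pos'],s['force'],s['ft_torque'],s['finger_gap'])
im=snap('side')[:,:,::-1];cv2.imwrite('pics/p1.png',im)
hs=cv2.cvtColor(im,cv2.COLOR_BGR2HSV);m=cv2.inRange(hs,(0,150,80),(6,255,255))|cv2.inRange(hs,(174,150,80),(180,255,255))
c,l,st,ce=cv2.connectedComponentsWithStats(m);print([(st[i].tolist(),ce[i].round(1)) for i in range(1,c) if st[i][4]>5])
a=np.radians(6.8);ex=np.array([np.sin(a),-np.cos(a),0]);H=np.array([.4615,-.2488,.089])+.085*ex
for t in(.15,0):print(proj('side',H+ex*(-.15*np.cos(t)+.042*np.sin(t))+[0,0,.15*np.sin(t)+.042*np.cos(t)]))
E
```

```text
[ 0.45441691 -0.19135679  0.10481048] [-2.24272278  1.78037738  2.70934671] [ 0.11357188  0.33417199 -0.00354229] 0.34988734977076946
[([366, 204, 10, 10, 84], array([370.7, 208.7]))]
[371.02945027 209.43015753]
[369.78280064 217.35632106]
```

The knob is at (370.7,208.7), as predicted for 0.15 rad. Now I press it down onto the stop.

Call:
{"method": "move_arm", "body": {
  "targets": [
    {"dx":0,"dy":0.03,"dz":-0.09,"rx":0,"ry":0,"rz":0},
    {"dx":-0.01,"dy":0.04,"dz":-0.08,"rx":0,"ry":0,"rz":0},
    {"dx":0,"dy":0.03,"dz":-0.09,"rx":0,"ry":0,"rz":0},
    {"dx":0,"dy":0.04,"dz":-0.09,"rx":0,"ry":0,"rz":0},
    {"dx":0,"dy":0.03,"dz":-0.08,"rx":0,"ry":0,"rz":0},
    {"dx":0,"dy":0.03,"dz":-0.09,"rx":0,"ry":0,"rz":0},
    {"dx":0,"dy":0.03,"dz":-0.09,"rx":0,"ry":0,"rz":0},
    {"dx":0,"dy":0.03,"dz":-0.09,"rx":0,"ry":0,"rz":0},
    {"dx":0,"dy":0.03,"dz":-0.09,"rx":0,"ry":0,"rz":0},
    {"dx":0,"dy":0.02,"dz":-0.09,"rx":0,"ry":0,"rz":0}
  ]
}}

```text
t: 28.25
tcp_pos: [0.4535, -0.184, 0.084]
tool_rot: [0.663, 0.748, -0.001, -0.002]
force: [-6.1, 1.9, 5.5]
finger_gap: 0.352
gripper_force: 33.1
```

```bash
cat > chk.py <<'E'
from h import *
s=sensors.sense();print(s['t'],s['tcp_pos'],s['force'],s['finger_gap'])
im=snap('side')[:,:,::-1];cv2.imwrite('pics/p2.png',im)
hs=cv2.cvtColor(im,cv2.COLOR_BGR2HSV);m=cv2.inRange(hs,(0,150,80),(6,255,255))|cv2.inRange(hs,(174,150,80),(180,255,255))
c,l,st,ce=cv2.connectedComponentsWithStats(m);print([(st[i].tolist(),ce[i].round(1)) for i in range(1,c) if st[i][4]>5])
m=cv2.inRange(hs,(0,0,0),(180,255,70))[225:260,345:385]
c,l,st,ce=cv2.connectedComponentsWithStats(m);print([(st[i].tolist(),ce[i]+[345,225]) for i in range(1,c) if st[i][4]>20])
E
python3 chk.py
```

```text
28.25 [ 0.4534831  -0.1840452   0.08402694] [-6.14804787  1.91508678  5.52029468] 0.3521196660676338
[([365, 211, 10, 11, 87], array([369.7, 216.1]))]
[([16, 6, 15, 15, 158], array([368.1835443 , 238.01898734]))]
```

Call:
{"method": "move_arm", "body": {
  "targets": [
    {"dx":-0.03,"dy":0,"dz":-0.03,"rx":0,"ry":0,"rz":0},
    {"dx":0,"dy":0,"dz":-0.03,"rx":0,"ry":0,"rz":0},
    {"dx":0,"dy":0,"dz":-0.03,"rx":0,"ry":0,"rz":0},
    {"dx":0,"dy":0,"dz":-0.03,"rx":0,"ry":0,"rz":0},
    {"dx":0,"dy":0,"dz":0,"rx":0,"ry":0,"rz":0},
    {"dx":0,"dy":0,"dz":0,"rx":0,"ry":0,"rz":0},
    {"dx":0,"dy":0,"dz":0,"rx":0,"ry":0,"rz":0},
    {"dx":0,"dy":0,"dz":0,"rx":0,"ry":0,"rz":0},
    {"dx":0,"dy":0,"dz":0,"rx":0,"ry":0,"rz":0},
    {"dx":0,"dy":0,"dz":0,"rx":0,"ry":0,"rz":0}
  ]
}}

```text
t: 29.55
tcp_pos: [0.4534, -0.1834, 0.0813]
tool_rot: [0.664, 0.748, -0.0, -0.001]
force: [-5.0, 4.3, 6.5]
finger_gap: 0.355
gripper_force: 33.2
```

```bash
python3 chk.py
```

```text
29.55 [ 0.453385   -0.18338335  0.08126681] [-4.95086079  4.33551658  6.49181996] 0.3547647412560825
[([364, 212, 11, 11, 85], array([369.5, 217. ]))]
[([16, 6, 15, 15, 154], array([368.25974026, 237.93506494]))]
```

Call:
{"method": "move_arm", "body": {
  "targets": [
    {"dx":-0.03,"dy":0,"dz":-0.04,"rx":0,"ry":0,"rz":0},
    {"dx":0,"dy":0,"dz":-0.04,"rx":0,"ry":0,"rz":0},
    {"dx":0,"dy":0,"dz":-0.04,"rx":0,"ry":0,"rz":0},
    {"dx":0,"dy":0,"dz":0,"rx":0,"ry":0,"rz":0},
    {"dx":0,"dy":0,"dz":0,"rx":0,"ry":0,"rz":0},
    {"dx":0,"dy":0,"dz":0,"rx":0,"ry":0,"rz":0},
    {"dx":0,"dy":0,"dz":0,"rx":0,"ry":0,"rz":0},
    {"dx":0,"dy":0,"dz":0,"rx":0,"ry":0,"rz":0},
    {"dx":0,"dy":0,"dz":0,"rx":0,"ry":0,"rz":0},
    {"dx":0,"dy":0,"dz":0,"rx":0,"ry":0,"rz":0}
  ]
}}

```text
t: 30.85
tcp_pos: [0.4534, -0.1833, 0.0787]
tool_rot: [0.664, 0.748, 0.0, -0.001]
force: [-2.7, 6.5, 8.0]
finger_gap: 0.355
gripper_force: 33.5
```

```bash
python3 chk.py
```

```text
30.85 [ 0.4534297  -0.18328212  0.07867255] [-2.65839666  6.4853493   8.01628717] 0.35506881430302384
[([364, 213, 11, 10, 85], array([369.2, 217.7]))]
[([16, 6, 15, 15, 158], array([368.33544304, 238.00632911]))]
```

Call:
{"method": "move_arm", "body": {
  "targets": [
    {"dx":0,"dy":0.03,"dz":-0.04,"rx":0,"ry":0,"rz":0},
    {"dx":0,"dy":0.02,"dz":-0.04,"rx":0,"ry":0,"rz":0},
    {"dx":0,"dy":0,"dz":-0.04,"rx":0,"ry":0,"rz":0},
    {"dx":0,"dy":0,"dz":-0.03,"rx":0,"ry":0,"rz":0},
    {"dx":0,"dy":0,"dz":0,"rx":0,"ry":0,"rz":0},
    {"dx":0,"dy":0,"dz":0,"rx":0,"ry":0,"rz":0},
    {"dx":0,"dy":0,"dz":0,"rx":0,"ry":0,"rz":0},
    {"dx":0,"dy":0,"dz":0,"rx":0,"ry":0,"rz":0},
    {"dx":0,"dy":0,"dz":0,"rx":0,"ry":0,"rz":0},
    {"dx":0,"dy":0,"dz":0,"rx":0,"ry":0,"rz":0}
  ]
}}

```text
t: 32.15
tcp_pos: [0.4536, -0.1835, 0.0776]
tool_rot: [0.663, 0.749, -0.0, 0.001]
force: [-8.9, 4.6, 30.3]
finger_gap: 0.354
gripper_force: 35.2
```

```bash
python3 chk.py
```

```text
32.15 [ 0.45364865 -0.18353633  0.07762602] [-8.89042483  4.61018174 30.26158042] 0.3536448984902298
[([364, 213, 11, 11, 86], array([369.2, 217.8]))]
[([16, 6, 15, 15, 161], array([368.19254658, 237.97515528]))]
```

On the stop: the force jumped to 30 N and the knob no longer moves. I'll ease off about 1.2 mm, keeping it pressed, and take a last look.

Call:
{"method": "move_arm", "body": {
  "targets": [
    {"dx":0,"dy":0,"dz":0.05,"rx":0,"ry":0,"rz":0},
    {"dx":0,"dy":0,"dz":0,"rx":0,"ry":0,"rz":0},
    {"dx":0,"dy":0,"dz":0,"rx":0,"ry":0,"rz":0},
    {"dx":0,"dy":0,"dz":0,"rx":0,"ry":0,"rz":0},
    {"dx":0,"dy":0,"dz":0,"rx":0,"ry":0,"rz":0},
    {"dx":0,"dy":0,"dz":0,"rx":0,"ry":0,"rz":0},
    {"dx":0,"dy":0,"dz":0,"rx":0,"ry":0,"rz":0},
    {"dx":0,"dy":0,"dz":0,"rx":0,"ry":0,"rz":0},
    {"dx":0,"dy":0,"dz":0,"rx":0,"ry":0,"rz":0},
    {"dx":0,"dy":0,"dz":0,"rx":0,"ry":0,"rz":0}
  ]
}}

```text
t: 33.45
tcp_pos: [0.4536, -0.1835, 0.0779]
tool_rot: [0.663, 0.749, -0.0, 0.001]
force: [-6.7, 3.8, 22.4]
finger_gap: 0.355
gripper_force: 34.6
```

```bash
python3 chk.py; python3 -c "
import cv2;a=cv2.imread('pics/p2.png')[165:265,320:430];cv2.imwrite('pics/p3.png',cv2.resize(a,None,fx=6,fy=6,interpolation=cv2.INTER_CUBIC))"
```

```text
33.45 [ 0.45362819 -0.1835453   0.07785583] [-6.74487403  3.84472833 22.36335136] 0.3552232921894532
[([364, 213, 11, 10, 84], array([369.2, 217.7]))]
[([16, 6, 15, 15, 159], array([368.25157233, 237.98113208]))]
```

View pics/p3.png

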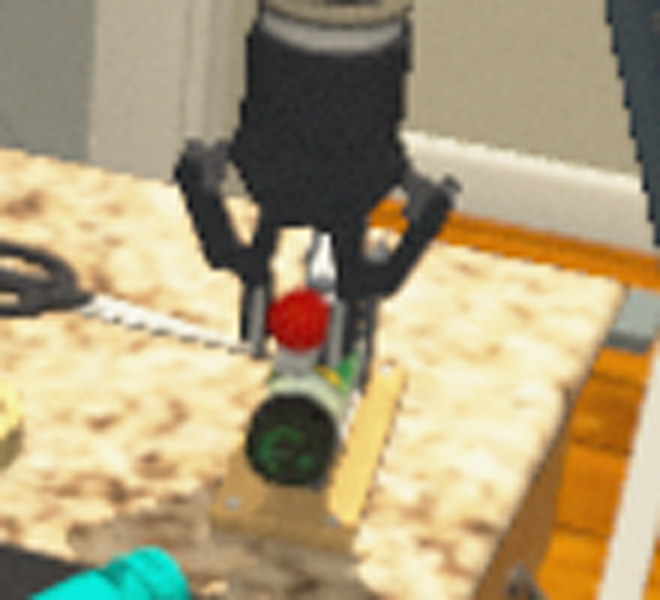

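The picture shows the knob held between the pads at (369,218), the bar down over the jar, the jar unmoved with its lid at (368,238), and the fingertips above it. Handing in.

```bash
python3 -c "
from station import order
print(order.sign_off())"
```

```text
the job is handed in; nothing more can be done
None
```

I handed the job in at about 33.5 s with the jar lying seated in the V and the bar held down on its stop at about 22 N. The sign-off returned no verdict, so I don't know the judged result. The bystanders were not re-measured, but I never moved against them.

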